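# Put the samples in the cooler and clear the packing

### The job

A delivery has just been unpacked: stand every yellow-capped sample pot upright in the high rack on the inside of the cooler's open door, and then push the door shut until its catch snaps home. Sweep every used foam insert along the bench and over its right-hand edge so that it drops into the waste tub below - slide them, do not pick them up. Keep the pots upright all the time and leave everything else where it is.

Things in the scene. Friction and masses are not known exactly. Their poses are not given: they have to be found in the camera images.
- cooler_front (a point): White benchtop sample cooler (mini fridge), fixed to the bench: cabinet 280 mm wide, 220 mm deep, 245 mm high. This point: middle of the foot of its front face, on the bench. x axis from its front to its back, y along its front towards the hinge side, z up. The door hangs on the front: a smooth panel 280 mm wide, 30 mm thick, underside 20 mm and top 228 mm above the bench.
- cooler_door (a joint): Door angle, rad: 0 shut, grows as the free edge swings out towards the robot (1.57 = square to the front, stop at 1.9). Starts 1.4 to 1.65. Slight drag; stays where it is left. A sprung roller catch at the free edge resists over the last 0.05 rad (about 5 N at the free edge), snaps over at about 0.02 and then holds the door at 0; short of that the door springs back ajar.
- cooler_door_hinge (a point): Point on the door's upright hinge axis, level with the door's top, mid-way through the 30 mm panel, at the panel's hinge-side edge. Axes turn with the door: x through the panel from outside to inside (into the cooler when shut), y along the panel from the free edge to the hinge, z up.
- door_corner (a point): Top corner of the door's outer face at its free edge (280 mm from the hinge). Axes as for cooler_door_hinge.
- door_rack (a point): Centre of the floor of the pot rack, high on the door's inside, 145 mm above the bench, open at the top. Axes as cooler_door_hinge: x away from the panel, y along the rack. Inside 192 mm long (y), 56 mm wide (x); clear front and end walls, 4 mm thick, 30 mm high; the door panel rises 83 mm above its floor. Three pots fit 74 mm apart, leaving room for fingers between them along the rack.
- bench_edge (a point): A point on the top edge of the bench's right-hand side (y = -340 mm). The edge runs straight along x; beyond it (to -y) is open air.
- bin_mouth (a point): Centre of the open mouth of the grey waste tub, which stands on a trolley against the right-hand side of the bench with its rim 40 mm below the bench top. Inside, the mouth is 424 mm along x and 324 mm along y, the tub 128 mm deep; its centre lies about 155 mm beyond the bench edge and its near wall just under the bench top, so there is no gap.
- pot1_mid (a point): Screw-capped sample pot, white with a yellow cap: body 38 mm across, cap 40 mm across and 14 mm high, 65 mm high in all, about 60 g, standing upright on the bench. This point: its centre, half-way up (32.5 mm); z along its axis. Absent from some starts.
- pot2_mid (a point): Screw-capped sample pot, white with a yellow cap: body 38 mm across, cap 40 mm across and 14 mm high, 65 mm high in all, about 60 g, standing upright on the bench. This point: its centre, half-way up (32.5 mm); z along its axis. Absent from some starts.
- pot3_mid (a point): Screw-capped sample pot, white with a yellow cap: body 38 mm across, cap 40 mm across and 14 mm high, 65 mm high in all, about 60 g, standing upright on the bench. This point: its centre, half-way up (32.5 mm); z along its axis. Absent from some starts.
- foam1_mid (a point): Used white foam packing insert, 90 x 70 x 25 mm (its x, y, z) with shallow tube troughs in its top, about 20 g, lying flat on the bench. This point: its centre, half-way up. Light enough to slide easily. Absent from some starts.
- foam2_mid (a point): Used white foam packing insert, 90 x 70 x 25 mm (its x, y, z) with shallow tube troughs in its top, about 20 g, lying flat on the bench. This point: its centre, half-way up. Light enough to slide easily. Absent from some starts.
- foam3_mid (a point): Used white foam packing insert, 90 x 70 x 25 mm (its x, y, z) with shallow tube troughs in its top, about 20 g, lying flat on the bench. This point: its centre, half-way up. Light enough to slide easily. Absent from some starts.
- foam4_mid (a point): Used white foam packing insert, 90 x 70 x 25 mm (its x, y, z) with shallow tube troughs in its top, about 20 g, lying flat on the bench. This point: its centre, half-way up. Light enough to slide easily. Absent from some starts.
- tube_rack: Red sample-tube rack with a few capped tubes, 100 x 220 x 57 mm (x, y, z; tubes to 101 mm), about 0.6 kg; origin at the centre of its underside. Not part of the job.
- reagent: Amber reagent bottle, 54 mm across, 125 mm high; origin at the centre of its underside. Not part of the job.
- tape_roll: Roll of clear tape lying flat, 84 mm across, 25 mm high; origin at the centre of its underside. Not part of the job.
- scanner: Hand-held barcode scanner lying down, about 45 x 175 x 45 mm (along its y); origin near its middle, on the bench. Not part of the job.
- pen: Orange pen lying down, 130 mm along its x, 12 mm thick. Not part of the job.
Things that resemble listed ones, but are neither listed nor needed, are in the scene too. Leave any pink look-alike of the part that bears pot2_mid alone.

How it is judged:
By the outcome, as a careful person would: the job done as asked, in the order asked, and still so for the second after the job is handed in, with the robot touching nothing.
Of pot1, pot2, pot3 only 2 to 3 are there at a start; the rules pass over those that are not, and their reading is None.
Of foam1, foam2, foam3, foam4 only 3 to 4 are there at a start; the rules pass over those that are not, and their reading is None.
At some moment in a run one of foam1, foam2, foam3, foam4 may be knocked a few centimetres aside while the robot is not near it.
It also fails if it takes over 210 s, if anything falls off the work surface, if the arm or the gripper's body presses on something with over 40 N, if the wrist force passes 120 N, or if a joint passes its speed limit or range.

### The arm

A 7-joint arm with a two-finger parallel gripper is mounted at the origin on the work surface. World frame = base frame: x ahead of the robot, y to its left, z up, the work surface at z = 0. Lengths are in m, angles in rad, forces in N, time in s.
With the tool pointing down it reaches from about 0.4 to 0.85 m from the base axis. Payload 4.5 kg.
Tool frame: the origin (TCP) lies midway between the tips of the shut fingers; the grasp point (between the pads) lies 19 mm behind it (robot.grip_depth is the distance from the TCP to the grasp point, in m); x points along the fingers, z is the direction in which the jaws open and shut, and the axes are right-handed (so a half turn about x gives the same grasp; the last joint's range is limited). The gripper opens to 85 mm and grips with 20 to 120 N. Pads are 22 mm wide; open, the fingers measure 114 mm over their backs; the gripper's body (76 mm by 85 mm) begins 54 mm behind the grasp point. The pads swing forward as they close: fully open they stand 13 mm farther back than shut.
Start: joints at [1.151, 0.689, -0.195, 1.565, 0.157, 0.902, -0.215], TCP at [0.274, -0.562, 0.195] pointing down, gripper open.
Joint ranges: [-3.01, 3.01], [-0.46, 2.08], [-1.47, 1.51], [0.13, 2.56], [-1, 4.14], [0.04, 2.09], [-2.66, 2.66]. Speed limits (rad/s): [2.57, 2.57, 3.14, 3.14, 3.14, 3.14, 3.14].

### API

Orientations are given as a 3x3 rotation matrix whose columns are the frame's x, y, z axes.
In Python, from bench import sense, vision, robot gives the robot as it stands. The module is installed in compiled form; this text tells all that it offers.
- The arm moves only by the shell command python3 -m creep 'ROWS'. ROWS is a JSON object of lists of equal length, an entry for each row: "linear": the shift along the tool's x, y, z in mm, a list of three; "dr": the turn, a rotation vector about the tool's x, y, z in degrees, a list of three; "gripper": the gripper command: -1 is shut, 1 is fully open, values between are in proportion. In form: {"linear": [[x, y, z], ...], "dr": [[ax, ay, az], ...], "gripper": [gripper, ...]}. A call has 1 to 20 rows; each row shifts and turns the commanded pose from where the row before left it, along the tool's axes as they then stand; what a row does not reach is not made up. A row lasts 1/8 s, in which the tool goes at most 62.5 mm and 10.7 degrees, less where a joint would pass 70% of its speed; a pose out of reach is approached as far as the arm can. A call with a gripper value outside its range is refused whole. The fingers move at their own pace and stop on an object; the grip force is fixed at half the most. Time passes only in rows, so rows that do not move let the fingers close. It gives the time, the measured TCP pose, the force and the opening at its end, in the units of the state.
- sense(): the state, without advancing time (a new reading comes with each control period).
- vision.read_camera(name): name is "scene" or "top" or "wrist"; returns (picture, depth): 400x640x3 uint8, red, green, blue; 400x640 float32, m along the optical axis (not along the pixel's ray), 0 where there is no reading.
- vision.camera_model(name): a dict with "vertical_fov" (degrees; the focal length in pixels is half the picture's height over the tangent of half this angle, whatever the lens; pixels are square), "cx", "cy" (the principal point, pixels), "R" (3x3) and "t" (3): a world point X has camera coordinates R X + t. Camera axes: x right, y down, z forward; pixel columns grow to the right and rows downward; lengths in m; the calibration is good to about 2 mm. A picture is of the moment at which its call begins: read the wrist's pose just before it. camera_model takes no time and is no camera call; for the wrist camera it gives the pose at the moment of the call.
- robot.job_done(): hands the job in, once; it reports no verdict.
Trained networks look in the newest picture that a camera, given by its name, has taken for a name from the list of things; names that differ only in an ending like _2 or _b are one class to them, and where a whole thing is asked for, a point or a joint stands for the part that bears it (a point fixed in the world has none). Each returns a list of dicts, best first, with "score" (0 to 1); they miss things now and then, are a little off and sometimes report something else, mostly with a low value. They report only what shows in the picture. A call takes as long as a camera call. They do not tell look-alikes from the thing itself.
- vision.spot_in(camera, target): "extent" ([left, top, right, bottom] in pixels, round what is visible of it).
The state is a dict: "clock": time; "joint_pos": joint angles; "joint_velocities": joint speeds; "tau": joint torques, N m; "eef_pos": TCP position; "tool_rot": TCP orientation; "wrist_force": force on the tool from outside, world axes, zero at the start; "wrist_torque": the same for the moment, N m; "opening": opening from 0.0 (shut) to 1.0 (fully open).
Only numpy, scipy, OpenCV 4.12 (cv2) and the standard library are available. Lean on these libraries where they do the work, as an engineer would, in place of code of your own. Each camera call takes 0.05 s, during which the arm holds its last target. There are 200 camera calls.

## Working session

There is one attempt and no reset: what is moved stays moved. The work goes in short steps, Python scripts to look and compute and a shell command to move; the robot and the scene stay as the last step left them, time stands still between calls to the robot, and variables do not carry over. Pictures are saved under pics/ and viewed, about 12 in all and at most 16, crops included, and the job is handed in when it is done.

```bash
mkdir -p pics; cat > h.py <<'E'
import numpy as np, cv2
from bench import sense, vision, robot
def cam(n):
    m=vision.camera_model(n); p,d=vision.read_camera(n); return p,d,m
def K(m,shape=(400,640)):
    f=shape[0]/2/np.tan(np.radians(m["vertical_fov"])/2); return f
def world(m,d):
    f=K(m); v,u=np.mgrid[0:400,0:640]
    c=np.stack([(u-m["cx"])/f*d,(v-m["cy"])/f*d,d],-1)
    w=(c-np.array(m["t"]))@np.array(m["R"])
    w[d<=0]=np.nan; return w
def proj(m,X):
    c=np.array(m["R"])@np.array(X)+m["t"]; f=K(m); return m["cx"]+f*c[0]/c[2], m["cy"]+f*c[1]/c[2]
def save(n,p,boxes=()):
    q=p[...,::-1].copy()
    for b,t in boxes:
        b=[int(x) for x in b]; cv2.rectangle(q,(b[0],b[1]),(b[2],b[3]),(0,0,255),1); cv2.putText(q,t,(b[0],b[1]-2),0,.35,(255,0,0),1)
    cv2.imwrite(n,q)
E
python3 - <<'E'
from h import *
np.set_printoptions(precision=3,suppress=True)
s=sense(); print(s['clock'],s['eef_pos'],s['tool_rot'],s['wrist_force'],s['opening'])
ims=[]
for n in("scene","top"):
    p,d,m=cam(n); w=world(m,d); print(n,m)
    bx=[]
    for t in ("pot1_mid","foam1_mid","door_rack","cooler_door","tube_rack","reagent","tape_roll","scanner","pen"):
        for r in vision.spot_in(n,t):
            b=r["extent"]; c=w[int((b[1]+b[3])/2),int((b[0]+b[2])/2)]
            if r["score"]>.2: print(t,round(r["score"],2),np.round(b),c); bx.append((b,t[:5]))
    save(f"pics/{n}0.png",p,bx); np.savez(f"{n}0.npz",p=p,d=d,w=w)
E
```

```text
0.0 [ 0.274 -0.561  0.194] [[-0.001  0.899  0.438]
 [ 0.002  0.438 -0.899]
 [-1.    -0.    -0.002]] [-0.144  0.709 -0.245] 1.0052804631426975
scene {'vertical_fov': 46.017088797647524, 'cx': 328.69900448717834, 'cy': 198.7921261181115, 'R': array([[ 0.03 ,  0.999,  0.012],
       [ 0.717, -0.013, -0.697],
       [-0.697,  0.029, -0.717]]), 't': array([-0.049, -0.313,  1.788])}
pot1_mid 0.79 [324. 182. 337. 209.] [0.479 0.038 0.059]
pot1_mid 0.49 [393. 132. 459. 201.] [0.519 0.297 0.207]
foam1_mid 0.67 [229. 196. 257. 224.] [ 0.495 -0.228  0.016]
door_rack 0.97 [393. 131. 456. 202.] [0.502 0.297 0.193]
door_rack 0.75 [230. 195. 259. 224.] [ 0.492 -0.222  0.017]
door_rack 0.56 [341. 132. 491. 338.] [0.795 0.217 0.248]
cooler_door 0.87 [394. 131. 459. 201.] [0.519 0.297 0.211]
cooler_door 0.69 [204. 254. 288. 306.] [ 0.773 -0.189  0.055]
cooler_door 0.62 [262. 218. 293. 249.] [ 0.584 -0.119  0.011]
reagent 0.71 [312. 231. 334. 263.] [0.696 0.012 0.084]
scanner 0.68 [470. 218. 516. 233.] [0.583 0.508 0.031]
pen 0.68 [317. 272. 326. 314.] [0.789 0.005 0.009]
top {'vertical_fov': 50.902967
[... 234 characters left out ...]
238.] [0.455 0.028 0.067]
foam1_mid 0.66 [379. 210. 403. 235.] [ 0.482 -0.227  0.02 ]
door_rack 0.93 [196. 158. 250. 257.] [0.528 0.297 0.146]
cooler_door 0.89 [196. 157. 246. 258.] [0.525 0.298 0.172]
cooler_door 0.72 [305. 158. 323. 173.] [0.663 0.02  0.099]
tube_rack 0.67 [344. 122. 413. 160.] [ 0.753 -0.195  0.055]
tube_rack 0.31 [217. 274. 230. 286.] [0.308 0.326 0.002]
reagent 0.82 [305. 158. 324. 173.] [0.663 0.02  0.099]
tape_roll 0.73 [218. 259. 244. 290.] [0.327 0.303 0.005]
tape_roll 0.35 [308. 227. 318. 237.] [0.452 0.032 0.064]
scanner 0.9 [144. 190. 200. 208.] [0.579 0.49  0.029]
pen 0.6 [313. 116. 320. 153.] [0.792 0.01  0.013]
pen 0.6 [197.  71. 303. 254.] [0.692 0.236 0.041]
```

```bash
python3 - <<'E'
import numpy as np,cv2
p=np.load("top0.npz")["p"][...,::-1]
cv2.imwrite("pics/topc.png",cv2.resize(p[60:320,130:530],(800,520),interpolation=cv2.INTER_CUBIC))
p=np.load("scene0.npz")["p"][...,::-1]
cv2.imwrite("pics/scenec.png",cv2.resize(p[100:350,150:530],(800,526),interpolation=cv2.INTER_CUBIC))
E
```

```text
(no output)
```

View pics/topc.png

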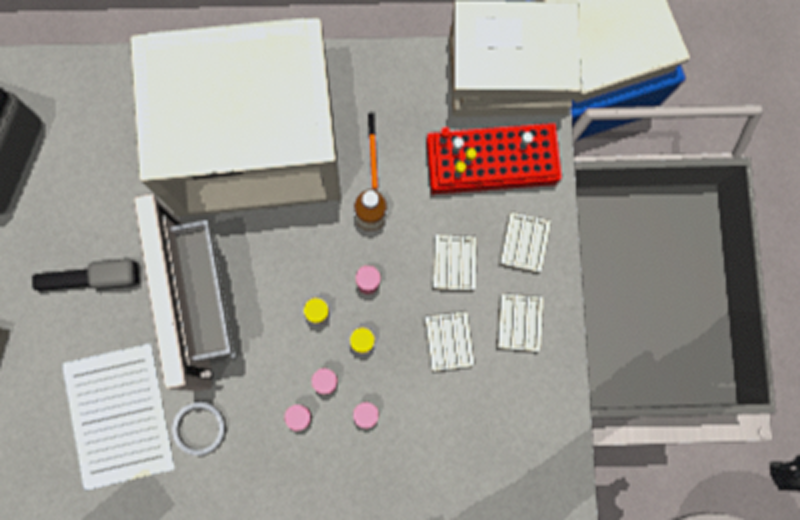

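View pics/scenec.png

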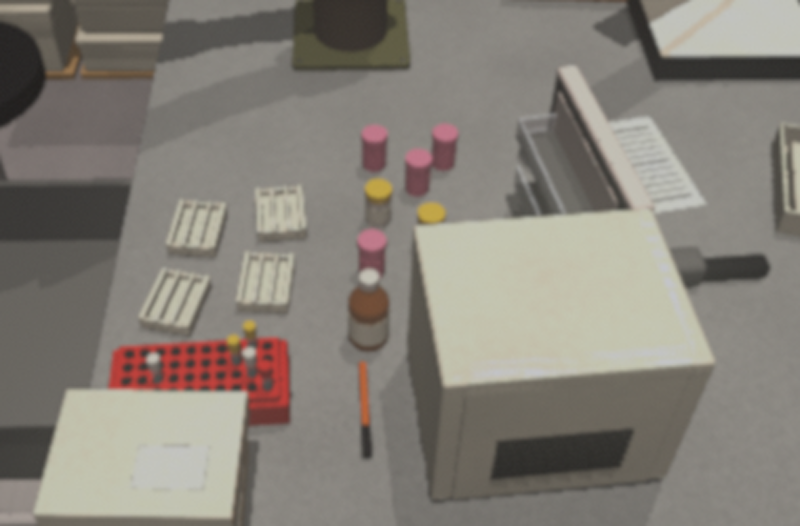

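Top crop: two yellow pots at crop (315,310) and (362,340), which is full image (287,215) and (311,230). The four pink pots at crop (368,278), (324,381), (297,417) and (366,415) are look-alikes to leave. There are four foams at crop (455,262), (526,242), (450,341) and (520,322). The door stands open at left, with the tape roll, paper and scanner near it. Next I measure all of these.

```bash
cat > meas.py <<'E'
from h import *
np.set_printoptions(precision=4,suppress=True)
import sys
def blobs(mask,w,amin=20):
    n,l,st,c=cv2.connectedComponentsWithStats(mask.astype(np.uint8))
    return [(c[i],st[i],l==i) for i in range(1,n) if st[i,4]>=amin]
def pots(p,w,col="y"):
    h=cv2.cvtColor(p,cv2.COLOR_RGB2HSV)
    m=(h[...,0]>20)&(h[...,0]<35)&(h[...,1]>150)&(h[...,2]>90) if col=="y" else (h[...,0]>150)&(h[...,0]<178)&(h[...,1]>60)&(h[...,2]>110)
    for c,st,k in blobs(m,w):
        q=w[k]; q=q[~np.isnan(q[:,0])]; zt=np.percentile(q[:,2],90); t=q[abs(q[:,2]-zt)<.006]
        print(col,np.round(c),st[4],"top z %.4f"%np.median(t[:,2]),"ctr",(t.max(0)+t.min(0))[:2]/2,t.mean(0)[:2])
def foams(p,w):
    m=(w[...,2]>.012)&(w[...,2]<.04)&(w[...,1]<-.07)&(w[...,0]<.71)&(w[...,0]>.25)&(w[...,1]>-.36)
    for c,st,k in blobs(cv2.morphologyEx(m.astype(np.uint8),cv2.MORPH_OPEN,np.ones((3,3))),w,60):
        q=w[k][:,:2]; r=cv2.minAreaRect((q*1000).astype(np.float32)); print("foam",np.round(c),st[4],"z %.4f"%np.percentile(w[k][:,2],80),np.round(np.array(r[0])),np.round(r[1]),round(r[2],1), "x",q[:,0].min(),q[:,0].max(),"y",q[:,1].min(),q[:,1].max())
E
python3 - <<'E'
from meas import *
for n in("top","scene"):
    z=np.load(n+"0.npz"); p,w=z["p"],z["w"]; print(n); pots(p,w); pots(p,w,"p"); foams(p,w)
    # door panel top
    k=(w[...,2]>.215)&(w[...,2]<.236)&(w[...,0]<.72)&(w[...,1]>.15)&(w[...,1]<.5)
    q=w[k]; r=cv2.minAreaRect((q[:,:2]*1000).astype(np.float32)); print("doortop",k.sum(),np.median(q[:,2]),r,"\n",np.round(cv2.boxPoints(r)))
    k=(w[...,2]>.165)&(w[...,2]<.185)&(w[...,0]<.7)&(w[...,1]>.15)&(w[...,1]<.5); q=w[k]; r=cv2.minAreaRect((q[:,:2]*1000).astype(np.float32));print("rackwall",k.sum(),r,"\n",np.round(cv2.boxPoints(r)))
    k=(w[...,2]>.235)&(w[...,2]<.26)&(w[...,0]<1)&(w[...,1]>.0)&(w[...,1]<.5); q=w[k]; r=cv2.minAreaRect((q[:,:2]*1000).astype(np.float32));print("cabtop",np.median(q[:,2]),"\n",np.round(cv2.boxPoints(r)))
E
```

```text
top
y [365. 136.] 26 top z 0.1008 ctr [ 0.7504 -0.1467] [ 0.7507 -0.1471]
y [360. 143.] 23 top z 0.1032 ctr [ 0.731  -0.1296] [ 0.7291 -0.1293]
y [288. 215.] 118 top z 0.0657 ctr [0.5071 0.1086] [0.5083 0.1079]
y [311. 230.] 114 top z 0.0659 ctr [0.4602 0.0362] [0.4589 0.0348]
p [314. 199.] 127 top z 0.0658 ctr [0.5583 0.0242] [0.5586 0.0237]
p [292. 250.] 128 top z 0.0655 ctr [0.3954 0.0963] [0.3951 0.0959]
p [313. 267.] 125 top z 0.0656 ctr [0.3406 0.0327] [0.3402 0.0328]
p [278. 269.] 129 top z 0.0657 ctr [0.3391 0.1395] [0.3407 0.1398]
foam [389. 177.] 154 z 0.0263 [ 628. -226.] [38. 99.] 43.2 x 0.5830915402952523 0.6643770526200518 y -0.2679395582148768 -0.19854494356091107
foam [401. 183.] 90 z 0.0260 [ 612. -270.] [14. 85.] 76.3 x 0.5711604766356401 0.653317186623279 y -0.283110557561165 -0.2583039231883404
foam [353. 192.] 234 z 0.0254 [ 584. -106.] [100.  46.] 16.9 x 0.5416701917054805 0.6333153642652581 y -0.1410030233476222 -0.08691276644220221
foam [361. 222.] 63 z 0.0268 [ 484. -133.] [52. 24.] 29.9 x 0.4570770667056704 0.5015642199247679 y -0.14071420300992757 -0.111260
[... 1853 characters left out ...]
z 0.0252 [ 587. -122.] [71. 96.] 85.3 x 0.5399700335370645 0.6355260664532622 y -0.15931781429995198 -0.08384620315877826
foam [232. 242.] 520 z 0.0251 [ 620. -242.] [71. 92.] 75.9 x 0.568668573835963 0.6720293197008231 y -0.28554606926235443 -0.19820853944064848
doortop 977 0.2272387043122605 ((525.5654907226562, 316.9841613769531), (280.98675537109375, 36.12397766113281), 9.54537582397461) 
 [[384. 311.]
 [390. 276.]
 [667. 322.]
 [661. 358.]]
rackwall 387 ((511.756591796875, 269.2806701660156), (229.78561401367188, 60.246421813964844), 8.816353797912598) 
 [[394. 281.]
 [403. 222.]
 [630. 257.]
 [621. 317.]]
cabtop 0.24511462880922483 
 [[ -7. 279.]
 [ 20.  -3.]
 [925.  84.]
 [898. 365.]]
```

```bash
python3 - <<'E'
from meas import *
for n in("top","scene"):
    z=np.load(n+"0.npz"); p,w=z["p"],z["w"]; print(n)
    k=(w[...,2]>.220)&(w[...,2]<.234)&(w[...,0]<.665)&(w[...,0]>.36)&(w[...,1]>.27)&(w[...,1]<.38)
    q=w[k][:,:2]; a=cv2.fitLine((q*1000).astype(np.float32),cv2.DIST_HUBER,0,.01,.01).ravel(); 
    y=a[:2]*np.sign(a[0]); x=np.array([y[1],-y[0]]); c=a[2:]; o=q*1000-c
    print("dir",y,np.degrees(np.arctan2(y[1],y[0])),"c",c,"u",np.percentile(o@y,[0,1,50,99,100]),"v",np.percentile(o@x,[1,50,99]))
    W=w*1000; U=(W[...,:2]-c)@y; V=(W[...,:2]-c)@x
    for lo,hi in((138,152),(152,168),(168,180)):
        k=(W[...,2]>lo)&(W[...,2]<hi)&(abs(U)<160)&(V>5)&(V<110)
        print(lo,hi,k.sum(),"U",np.percentile(U[k],[1,10,50,90,99]),"V",np.percentile(V[k],[1,10,50,90,99]))
    k=(W[...,2]>168)&(W[...,2]<180)&(V>50)&(V<100)&(abs(U)<160); print("front wall",k.sum(),np.percentile(U[k],[1,50,99]),np.percentile(V[k],[5,50,95]))
    d=(W[...,2]>141)&(W[...,2]<150)&(abs(U)<160)&(V>5)&(V<110); print("floor z",np.median(W[...,2][d]))
    k=(W[...,2]>240)&(W[...,2]<250)&(W[...,0]>600)&(W[...,1]>0)&(W[...,1]<450); r=cv2.minAreaRect(W[k][:,:2].astype(np.float32)); print("cab",cv2.boxPoints(r))
E
```

```text
top
dir [0.9849 0.1732] 9.972282 c [521.7877 316.3041] u [-137.0839 -134.3978   -0.0906  137.6783  141.3369] v [-16.089   -0.0143  15.6175]
138 152 1038 U [-105.5063  -76.5076    1.4211   81.6895  137.4759] V [13.5526 21.0354 41.0432 60.9947 73.166 ]
152 168 192 U [-130.31    -98.9244    9.382   110.6798  157.8409] V [10.5001 16.9712 19.7062 73.3081 73.7918]
168 180 250 U [-129.1152  -97.8876    4.1321   99.3355  157.4825] V [12.1157 18.0819 60.6953 72.9424 73.796 ]
front wall 138 [-98.5791   0.8181  99.9926] [57.088  71.1616 73.6055]
floor z 145.25817591664745
cab [[674.7441 344.3372]
 [697.1568  65.1514]
 [921.0121  83.1223]
 [898.5994 362.3081]]
scene
dir [0.9846 0.175 ] 10.076226 c [535.7808 317.5312] u [-150.6091 -144.4701    7.3592  126.7742  130.4476] v [-17.4862  -0.0123  15.3666]
138 152 623 U [-111.8429  -97.5815  -29.6005   33.3315   47.7499] V [15.2226 17.87   35.6063 69.6669 71.8117]
152 168 293 U [-133.9359 -109.5562  -36.2856   44.5367   62.2154] V [13.5094 15.6826 27.6033 71.3792 72.8914]
168 180 292 U [-135.3543 -110.0485  -37.9619   51.2044   70.5516] V [13.4298 15.6114 43.351  71.2672 72.4022]
front wall 137 [-112.8974  -24.2335   67.6934] [56.4113 70.201  72.1118]
floor z 145.6608658601075
cab [[674.1843 344.4159]
 [696.5454  65.1414]
 [921.4846  83.1519]
 [899.1235 362.4264]]
```

```bash
python3 -m creep '{"linear": [[-15,0,0],[-30,0,0]], "dr": [[0,0,0],[0,0,0]], "gripper": [0.4,0.4]}'
```

```text
clock: 1.25
eef_pos: [0.2736, -0.5611, 0.2398]
tool_rot: [[-0.001, 0.899, 0.439], [0.002, 0.439, -0.899], [-1.0, -0.0, -0.002]]
wrist_force: [0.4, -0.8, -1.0]
opening: 0.699
```

Target axes: the door's y is at about 10° yaw and the rack centre is near (0.530, 0.273). I turn the tool so the jaws lie along the rack, then move above the pots to refine with the wrist camera.

```bash
python3 -m creep '{"linear": [[0,0,0],[0,0,0],[0,0,0],[0,0,0],[0,0,0],[0,0,0],[0,0,0],[0,0,0],[0,0,0],[0,0,0]], "dr": [[-7.4,0,0],[-7.4,0,0],[-7.4,0,0],[-7.4,0,0],[-7.4,0,0],[-7.4,0,0],[-7.4,0,0],[-7.4,0,0],[-7.4,0,0],[-7.4,0,0]], "gripper": [0.4,0.4,0.4,0.4,0.4,0.4,0.4,0.4,0.4,0.4]}'
python3 -m creep '{"linear": [[0,20,11],[0,40,21.6],[0,40,21.6],[0,40,21.6],[0,40,21.6],[0,40,21.6],[0,40,21.6],[0,40,21.6],[0,40,21.6],[0,40,21.6],[0,40,21.6],[0,40,21.6],[0,40,21.6],[0,40,21.6],[0,40,21.6],[0,10,5.4],[0,0,0]], "dr": [[0,0,0],[0,0,0],[0,0,0],[0,0,0],[0,0,0],[0,0,0],[0,0,0],[0,0,0],[0,0,0],[0,0,0],[0,0,0],[0,0,0],[0,0,0],[0,0,0],[0,0,0],[0,0,0],[0,0,0]], "gripper": [0.4,0.4,0.4,0.4,0.4,0.4,0.4,0.4,0.4,0.4,0.4,0.4,0.4,0.4,0.4,0.4,0.4]}'
python3 - <<'E'
from meas import *
p,d,m=cam("wrist"); w=world(m,d); save("pics/w1.png",p); pots(p,w); pots(p,w,"p"); s=sense(); print(s["joint_pos"],s["wrist_force"])
E
```

```text
clock: 2.5
eef_pos: [0.274, -0.5623, 0.2407]
tool_rot: [[0.0, -0.177, 0.984], [-0.002, 0.984, 0.177], [-1.0, -0.002, -0.0]]
wrist_force: [-0.0, -0.3, -0.8]
opening: 0.701
clock: 4.62
eef_pos: [0.4858, 0.0748, 0.24]
tool_rot: [[0.001, -0.175, 0.985], [-0.001, 0.985, 0.175], [-1.0, -0.001, 0.001]]
wrist_force: [-0.8, -0.8, -0.1]
opening: 0.7
y [343. 139.] 1194 top z 0.0646 ctr [0.5075 0.1098] [0.5073 0.11  ]
y [283. 199.] 1050 top z 0.0646 ctr [0.4581 0.0372] [0.4578 0.0375]
p [177.  75.] 1429 top z 0.0646 ctr [0.3388 0.1417] [0.3391 0.142 ]
p [230. 131.] 1246 top z 0.0646 ctr [0.3947 0.0982] [0.3946 0.0984]
p [170. 183.] 1088 top z 0.0648 ctr [0.3395 0.0339] [0.3397 0.0341]
p [373. 225.] 1005 top z 0.0647 ctr [0.5581 0.0251] [0.5578 0.0254]
[ 0.1369  0.4975 -0.5853  1.8883  0.3568  0.8611 -0.4554] [-0.1055  0.6534  0.234 ]
```

View pics/w1.png

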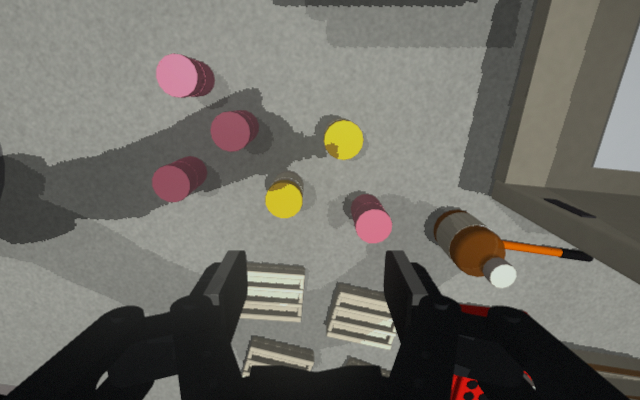

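Wrist view: the yellow caps at (343,139) and (283,199) are the listed pots. The pink ones at (177,75), (230,131), (170,183) and (373,225) are look-alikes. Two views agree that the tops are at 65 mm. Grasping pot A at (0.508, 0.110).

```bash
python3 -m creep '{"linear": [[0,16,14],[0,15,14],[20,0,0],[40,0,0],[40,0,0],[40,0,0],[40,0,0],[20,0,0],[12,0,0],[0,0,0]], "dr": [[0,0,0],[0,0,0],[0,0,0],[0,0,0],[0,0,0],[0,0,0],[0,0,0],[0,0,0],[0,0,0],[0,0,0]], "gripper": [0.4,0.4,0.4,0.4,0.4,0.4,0.4,0.4,0.4,0.4]}'
python3 -m creep '{"linear": [[0,0,0],[0,0,0],[0,0,0],[0,0,0],[0,0,0],[0,0,0],[-5,0,0],[-15,0,0],[-30,0,0],[-40,0,0],[-40,0,0],[-40,0,0],[-40,0,0],[-30,0,0],[0,0,0]], "dr": [[0,0,0],[0,0,0],[0,0,0],[0,0,0],[0,0,0],[0,0,0],[0,0,0],[0,0,0],[0,0,0],[0,0,0],[0,0,0],[0,0,0],[0,0,0],[0,0,0],[0,0,0]], "gripper": [-1,-1,-1,-1,-1,-1,-1,-1,-1,-1,-1,-1,-1,-1,-1]}'
```

```text
clock: 5.92
eef_pos: [0.5076, 0.1088, 0.0273]
tool_rot: [[-0.001, -0.172, 0.985], [-0.001, 0.985, 0.172], [-1.0, -0.001, -0.001]]
wrist_force: [-0.5, -0.9, 0.9]
opening: 0.701
clock: 7.8
eef_pos: [0.5093, 0.1108, 0.2705]
tool_rot: [[0.006, -0.173, 0.985], [0.002, 0.985, 0.173], [-1.0, 0.001, 0.006]]
wrist_force: [-0.5, -0.9, -0.9]
opening: -0.002
```

The gripper closed to zero without holding anything. I look before doing more.

```bash
python3 - <<'E'
from meas import *
p,d,m=cam("wrist"); w=world(m,d); save("pics/w2.png",p); pots(p,w); pots(p,w,"p")
p,d,m=cam("top"); w=world(m,d); pots(p,w)
p,d,m=cam("scene"); w=world(m,d); pots(p,w)
cv2.imwrite("pics/s2.png",cv2.resize(p[100:300,250:450,::-1],(600,600)))
E
```

```text
y [313. 165.] 956 top z 0.0647 ctr [0.5076 0.11  ] [0.5075 0.1102]
y [260. 218.] 849 top z 0.0647 ctr [0.4581 0.0366] [0.4579 0.0374]
p [162. 108.] 1131 top z 0.0647 ctr [0.3392 0.1419] [0.3392 0.142 ]
p [187. 106.] 20 top z 0.0381 ctr [0.3562 0.1456] [0.3566 0.1466]
p [210. 158.] 998 top z 0.0647 ctr [0.3946 0.0982] [0.3947 0.0985]
p [157. 204.] 890 top z 0.0647 ctr [0.3395 0.034 ] [0.3398 0.0342]
p [343. 241.] 811 top z 0.0646 ctr [0.558  0.0251] [0.5583 0.0258]
y [365. 136.] 26 top z 0.1017 ctr [ 0.7506 -0.1468] [ 0.7512 -0.1472]
y [360. 143.] 23 top z 0.1004 ctr [ 0.7307 -0.1295] [ 0.7301 -0.1297]
y [330. 190.] 77 top z 0.0655 ctr [0.4611 0.0384] [0.462  0.0374]
y [353. 201.] 52 top z 0.0662 ctr [0.5103 0.1072] [0.5125 0.1046]
```

View pics/w2.png

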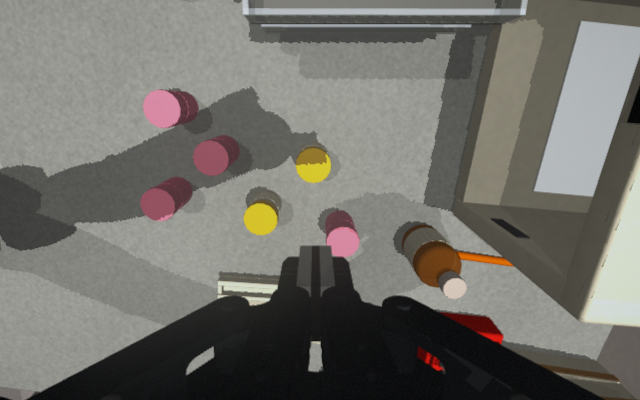

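The pot is untouched and exactly where it was, at wrist px (313,165). I retry and check the opening before lifting.

```bash
python3 -m creep '{"linear": [[20,0,0],[40,0,0],[40,0,0],[40,0,0],[40,0,0],[40,0,0],[15,0,0],[7,0,0],[0,0,0],[0,0,0]], "dr": [[0,0,0],[0,0,0],[0,0,0],[0,0,0],[0,0,0],[0,0,0],[0,0,0],[0,0,0],[0,0,0],[0,0,0]], "gripper": [0.4,0.4,0.4,0.4,0.4,0.4,0.4,0.4,0.4,0.4]}'
python3 -c "
from h import *
p,d,m=cam('wrist'); save('pics/w3.png',p)"
python3 -m creep '{"linear": [[0,0,0],[0,0,0],[0,0,0],[0,0,0]], "dr": [[0,0,0],[0,0,0],[0,0,0],[0,0,0]], "gripper": [-0.2,-0.2,-0.2,-0.2]}'
python3 -m creep '{"linear": [[0,0,0],[0,0,0],[0,0,0],[0,0,0],[0,0,0],[0,0,0]], "dr": [[0,0,0],[0,0,0],[0,0,0],[0,0,0],[0,0,0],[0,0,0]], "gripper": [-1,-1,-1,-1,-1,-1]}'
```

```text
clock: 9.2
eef_pos: [0.5086, 0.1102, 0.0266]
tool_rot: [[0.002, -0.173, 0.985], [0.001, 0.985, 0.173], [-1.0, 0.0, 0.002]]
wrist_force: [-1.0, 0.4, -0.8]
opening: 0.699
clock: 9.75
eef_pos: [0.5102, 0.1111, 0.0274]
tool_rot: [[0.005, -0.174, 0.985], [0.002, 0.985, 0.174], [-1.0, 0.001, 0.006]]
wrist_force: [0.5, 0.2, 11.7]
opening: 0.402
clock: 10.5
eef_pos: [0.5123, 0.1125, 0.0311]
tool_rot: [[0.012, -0.174, 0.985], [0.003, 0.985, 0.174], [-1.0, 0.001, 0.012]]
wrist_force: [-4.7, 0.5, 45.0]
opening: 0.111
```

View pics/w3.png

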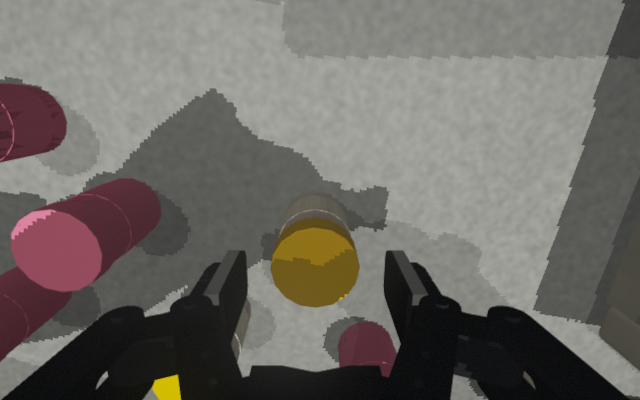

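The closing fingers press down on something (45 N), so they aren't around the pot. I back off and check where the fingertips really are relative to the reported TCP.

```bash
python3 -m creep '{"linear": [[-10,0,0],[-20,0,0],[-40,0,0],[-40,0,0],[-20,0,0],[0,0,0],[0,0,0]], "dr": [[0,0,0],[0,0,0],[0,0,0],[0,0,0],[0,0,0],[0,0,0],[0,0,0]], "gripper": [-0.2,-0.2,-0.2,-1,-1,-1,-1]}'
python3 - <<'E'
from meas import *
s=sense(); m=vision.camera_model("wrist"); p,d=vision.read_camera("wrist"); w=world(m,d)
e=np.array(s["eef_pos"]); R=np.array(s["tool_rot"]); print(e,s["opening"],"proj tcp",proj(m,e),"cam pos",-np.array(m["R"]).T@m["t"], "cam fwd",np.array(m["R"])[2])
g=(w-e)@R  # tool coords
k=(d>0)&(np.abs(g[...,2])<.06)&(np.abs(g[...,1])<.03)&(np.abs(g[...,0])<.08)&(w[...,2]>.08)
print("fingers tool xyz range",g[k].min(0),g[k].max(0))
for v in range(245,330,10): print(v,d[v,315],g[v,315],w[v,315])
pots(p,w)
p,d,mm=cam("scene"); w=world(mm,d); print("scene proj",proj(mm,e)); pots(p,w); u,v=map(int,proj(mm,e)); 
cv2.imwrite("pics/s3.png",cv2.resize(p[v-70:v+80,u-100:u+100,::-1],(800,600)))
E
```

```text
clock: 11.38
eef_pos: [0.507, 0.1095, 0.1547]
tool_rot: [[-0.001, -0.174, 0.985], [-0.001, 0.985, 0.174], [-1.0, -0.001, -0.002]]
wrist_force: [-0.2, 0.7, 0.5]
opening: 0.003
[0.507  0.1095 0.1547] 0.0028880494112424816 proj tcp (np.float64(316.32726446961567), np.float64(235.14563194448885)) cam pos [0.4939 0.1821 0.3338] cam fwd [ 0.0482 -0.2824 -0.9581]
fingers tool xyz range [-0.08   -0.0105 -0.0215] [-0.0389  0.0152  0.0208]
245 0.15004174 [-0.0409  0.0123 -0.0007] [0.5043 0.1215 0.1956]
255 0.1415726 [-0.0498  0.0119 -0.0007] [0.5044 0.1211 0.2045]
265 0.13261978 [-0.0591  0.0122 -0.0007] [0.5043 0.1214 0.2138]
275 0.12570778 [-0.0664  0.0119 -0.0007] [0.5044 0.1212 0.2211]
285 0.11805839 [-0.0742  0.0125 -0.0007] [0.5043 0.1217 0.2289]
295 0.11861502 [-0.0747  0.0089 -0.0007] [0.5049 0.1183 0.2294]
305 0.120035306 [-0.0744  0.0049 -0.0007] [0.5056 0.1143 0.2291]
315 0.12171344 [-0.0739  0.0006 -0.0007] [0.5064 0.11   0.2286]
325 0.1226862 [-0.0741 -0.0033 -0.0007] [0.5071 0.1062 0.2288]
y [317. 191.] 1850 top z 0.0646 ctr [0.5075 0.1099] [0.5073 0.1104]
y [245. 261.] 1729 top z 0.0647 ctr [0.4581 0.0372] [0.4583 0.0383]
scene proj (np.float64(356.09951230117724), np.float64(177.96881312956432))
y [329. 190.] 83 top z 0.0650 ctr [0.4591 0.037 ] [0.4611 0.0372]
y [352. 202.] 30 top z 0.0654 ctr [0.5135 0.1013] [0.5146 0.1003]
```

View pics/s3.png

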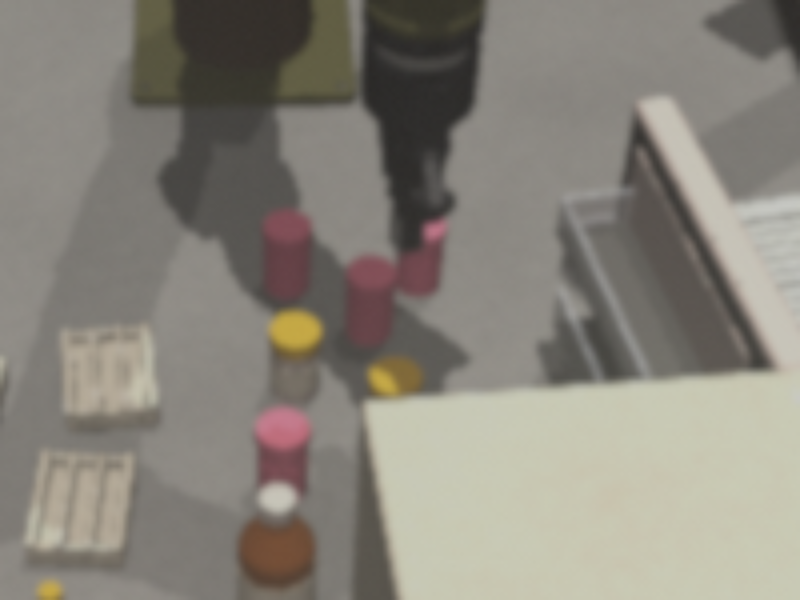

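The depth map shows the shut fingertips ending about 39 mm short of the reported TCP. That matches the fingers pressing on the cap (65 mm) at a reported z of 27 mm. From here I treat tip z as reported z + 39 mm. Pots unmoved. Retry at reported z = −14 mm.

```bash
python3 -m creep '{"linear": [[0,0,0],[0,0,0],[0,0,0],[20,0,0],[40,0,0],[40,0,0],[40,0,0],[15,0,0],[10,0,0],[5,0,0],[0,0,0]], "dr": [[0,0,0],[0,0,0],[0,0,0],[0,0,0],[0,0,0],[0,0,0],[0,0,0],[0,0,0],[0,0,0],[0,0,0],[0,0,0]], "gripper": [0.4,0.4,0.4,0.4,0.4,0.4,0.4,0.4,0.4,0.4,0.4]}'
python3 -m creep '{"linear": [[0,0,0],[0,0,0],[0,0,0],[0,0,0],[0,0,0],[0,0,0]], "dr": [[0,0,0],[0,0,0],[0,0,0],[0,0,0],[0,0,0],[0,0,0]], "gripper": [-1,-1,-1,-1,-1,-1]}'
```

```text
clock: 12.85
eef_pos: [0.5082, 0.1102, -0.014]
tool_rot: [[0.001, -0.174, 0.985], [0.0, 0.985, 0.174], [-1.0, 0.0, 0.001]]
wrist_force: [0.6, -0.6, -0.5]
opening: 0.7
clock: 13.6
eef_pos: [0.5083, 0.1101, -0.0135]
tool_rot: [[0.002, -0.174, 0.985], [0.0, 0.985, 0.174], [-1.0, 0.0, 0.002]]
wrist_force: [-1.0, -1.4, 5.5]
opening: 0.449
```

```bash
python3 -m creep '{"linear": [[-5,0,0],[-15,0,0],[-30,0,0],[-30,0,0],[-30,0,0],[-30,0,0],[-30,0,0],[-20,0,0],[-10,0,0],[0,0,0]], "dr": [[0,0,0],[0,0,0],[0,0,0],[0,0,0],[0,0,0],[0,0,0],[0,0,0],[0,0,0],[0,0,0],[0,0,0]], "gripper": [-1,-1,-1,-1,-1,-1,-1,-1,-1,-1]}'
python3 -m creep '{"linear": [[0,8,5],[0,15,8],[0,20,11],[0,20,11],[0,20,11],[0,20,11],[0,20,11],[0,18,10],[0,10,6],[0,6,4],[0,0,0],[0,0,0]], "dr": [[0,0,0],[0,0,0],[0,0,0],[0,0,0],[0,0,0],[0,0,0],[0,0,0],[0,0,0],[0,0,0],[0,0,0],[0,0,0],[0,0,0]], "gripper": [-1,-1,-1,-1,-1,-1,-1,-1,-1,-1,-1,-1]}'
cat > rack.py <<'E'
from meas import *
s=sense(); m=vision.camera_model("wrist"); p,d=vision.read_camera("wrist"); w=world(m,d); e=np.array(s["eef_pos"]); R=np.array(s["tool_rot"])
import sys; save(sys.argv[1],p)
W=w*1000; k=(W[...,2]>222)&(W[...,2]<233)&(W[...,0]>360)&(W[...,0]<660)&(W[...,1]>270)&(W[...,1]<400)
yd=np.array([.9848,.174]); xd=np.array([.174,-.9848]); c=np.array([521.8,315.6])
U=(W[...,:2]-c)@yd; V=(W[...,:2]-c)@xd
if k.sum(): print("panel top",k.sum(),np.percentile(W[...,2][k],50),"V",np.percentile(V[k],[1,99]),"U",np.percentile(U[k],[1,99]), "slope deg",np.degrees(np.polyfit(U[k],V[k],1)[0]))
k=(W[...,2]>169)&(W[...,2]<180)&(abs(U)<115)&(V>55)&(V<90); print("front wall",k.sum(),np.percentile(U[k],[1,99]) if k.any() else 0,np.percentile(V[k],[2,50,98]) if k.any() else 0)
for u0,u1 in((-110,-80),(80,110)):
  k=(W[...,2]>165)&(W[...,2]<180)&(U>u0)&(U<u1)&(V>22)&(V<65); print("end",u0,k.sum(),np.percentile(U[k],[5,50,95]) if k.any() else 0)
k=(W[...,2]>138)&(W[...,2]<155)&(abs(U)<90)&(V>25)&(V<65); print("floor",k.sum(),np.percentile(W[...,2][k],[10,50,90]) if k.any() else 0)
pots(p,w); print("eef",e,"UV of eef",(e[:2]*1000-c)@yd,(e[:2]*1000-c)@xd,"force",s["wrist_force"],s["opening"])
E
python3 rack.py pics/w4.png
```

```text
clock: 14.85
eef_pos: [0.5078, 0.1099, 0.1861]
tool_rot: [[0.001, -0.174, 0.985], [0.0, 0.985, 0.174], [-1.0, -0.0, 0.001]]
wrist_force: [0.3, 0.3, -1.2]
opening: 0.447
clock: 16.35
eef_pos: [0.5671, 0.2789, 0.1854]
tool_rot: [[-0.0, -0.173, 0.985], [-0.001, 0.985, 0.173], [-1.0, -0.001, -0.0]]
wrist_force: [0.4, 0.6, -1.0]
opening: 0.449
panel top 42897 227.45418353330197 V [-18.8356  31.7788] U [-84.9075 137.3866] slope deg 0.007670878084188279
front wall 2051 [-98.3058 100.659 ] [56.1985 67.0881 70.4864]
end -110 1035 [-98.535  -95.2688 -94.3659]
end 80 684 [ 96.8212  97.6494 100.7784]
floor 8973 [143.8817 144.6951 145.5106]
y [314. 319.] 9471 top z 0.2635 ctr [0.5665 0.2791] [0.5661 0.2802]
y [185. 390.] 221 top z 0.0649 ctr [0.4675 0.0324] [0.4696 0.0309]
eef [0.5671 0.2789 0.1854] UV of eef 38.2167833390698 43.98562590730124 force [ 0.3503  0.5591 -0.9728] 0.4487388171986714
```

View pics/w4.png

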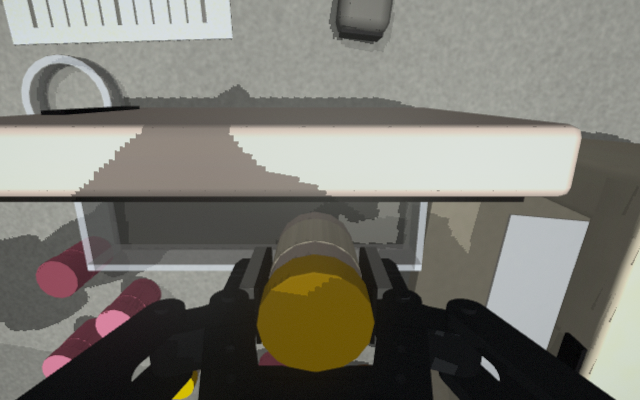

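Wrist view: the pot, cap at (314,319), is held upright over the rack. The rack walls span (80–425, 200–270) and the panel top lies above them. The pot top is at 263.5 mm, so its base is about 53.5 mm above the rack floor (144.7–145.3). The pot sits about 3.5 mm too far from the panel, so I correct that and lower it.

```bash
python3 -m creep '{"linear": [[0,3.5,0],[10,0,0],[15,0,0],[12,0,0],[8,0,0],[4,0,0],[2,0,0],[1.5,0,0],[0,0,0],[0,0,0]], "dr": [[0,0,0],[0,0,0],[0,0,0],[0,0,0],[0,0,0],[0,0,0],[0,0,0],[0,0,0],[0,0,0],[0,0,0]], "gripper": [-1,-1,-1,-1,-1,-1,-1,-1,-1,-1]}'
```

```text
clock: 17.65
eef_pos: [0.5666, 0.2835, 0.1332]
tool_rot: [[0.001, -0.174, 0.985], [0.0, 0.985, 0.174], [-1.0, 0.0, 0.001]]
wrist_force: [0.3, -0.1, -0.7]
opening: 0.451
```

```bash
python3 -m creep '{"linear": [[1.3,0,0],[0,0,0],[0,0,0],[0,0,0],[0,0,0],[0,0,0],[0,0,0],[-5,0,0],[-15,0,0],[-30,0,0],[-40,0,0],[-30,0,0],[-10,0,0],[0,0,0]], "dr": [[0,0,0],[0,0,0],[0,0,0],[0,0,0],[0,0,0],[0,0,0],[0,0,0],[0,0,0],[0,0,0],[0,0,0],[0,0,0],[0,0,0],[0,0,0],[0,0,0]], "gripper": [-1,-1,-0.05,0,0.2,0.3,0.3,0.3,0.3,0.3,0.3,0.3,0.3,0.3]}'
python3 rack.py pics/w5.png
```

```text
clock: 19.4
eef_pos: [0.5666, 0.2834, 0.2622]
tool_rot: [[0.001, -0.174, 0.985], [0.0, 0.985, 0.174], [-1.0, 0.0, 0.001]]
wrist_force: [-0.0, 0.1, -1.7]
opening: 0.651
panel top 21841 227.41086190567793 V [-19.0927  10.4068] U [-131.3652  137.1877] slope deg -0.009579465295359937
front wall 1582 [-98.1383 100.2982] [56.8393 67.3736 70.3869]
end -110 532 [-98.4689 -95.2447 -94.4722]
end 80 371 [ 96.9043  98.1491 100.7684]
floor 5859 [143.8095 144.6674 145.539 ]
y [315. 206.] 2372 top z 0.2097 ctr [0.5656 0.283 ] [0.5656 0.2835]
eef [0.5666 0.2834 0.2622] UV of eef 38.500774643110525 39.464336694156096 force [-0.0272  0.1493 -1.7305] 0.6514000093643191
```

Pot 1 stands in the rack with its top at 209.7 mm, as expected. Now pot B at (0.458, 0.037).

```bash
python3 -m creep '{"linear": [[0,-14,-9.3],[0,-35,-23.3],[0,-35,-23.3],[0,-35,-23.3],[0,-35,-23.3],[0,-35,-23.3],[0,-25,-17],[0,-10,-6.6],[20,0,0],[45,0,0],[50,0,0],[50,0,0],[50,0,0],[30,0,0],[20,0,0],[11,0,0],[0,0,0]], "dr": [[0,0,0],[0,0,0],[0,0,0],[0,0,0],[0,0,0],[0,0,0],[0,0,0],[0,0,0],[0,0,0],[0,0,0],[0,0,0],[0,0,0],[0,0,0],[0,0,0],[0,0,0],[0,0,0],[0,0,0]], "gripper": [0.4,0.4,0.4,0.4,0.4,0.4,0.4,0.4,0.4,0.4,0.4,0.4,0.4,0.4,0.4,0.4,0.4]}'
python3 -m creep '{"linear": [[0,0,0],[0,0,0],[0,0,0],[0,0,0],[0,0,0],[0,0,0]], "dr": [[0,0,0],[0,0,0],[0,0,0],[0,0,0],[0,0,0],[0,0,0]], "gripper": [-1,-1,-1,-1,-1,-1]}'
```

```text
clock: 21.58
eef_pos: [0.4577, 0.038, -0.0156]
tool_rot: [[-0.002, -0.176, 0.984], [0.0, 0.984, 0.176], [-1.0, 0.0, -0.002]]
wrist_force: [0.1, -0.4, 0.5]
opening: 0.704
clock: 22.32
eef_pos: [0.4585, 0.0368, -0.014]
tool_rot: [[0.001, -0.174, 0.985], [0.0, 0.985, 0.174], [-1.0, -0.0, 0.001]]
wrist_force: [0.6, 0.3, 6.1]
opening: 0.448
```

```bash
python3 -m creep '{"linear": [[-5,0,0],[-15,0,0],[-30,0,0],[-30,0,0],[-30,0,0],[-30,0,0],[-30,0,0],[-20,0,0],[-10,0,0],[0,0,0]], "dr": [[0,0,0],[0,0,0],[0,0,0],[0,0,0],[0,0,0],[0,0,0],[0,0,0],[0,0,0],[0,0,0],[0,0,0]], "gripper": [-1,-1,-1,-1,-1,-1,-1,-1,-1,-1]}'
python3 -m creep '{"linear": [[0,10,3],[0,20,7],[0,25,8],[0,25,8],[0,25,8],[0,25,8],[0,25,8],[0,25,8],[0,20,7],[0,15,5],[0,9,4],[0,0,0],[0,0,0]], "dr": [[0,0,0],[0,0,0],[0,0,0],[0,0,0],[0,0,0],[0,0,0],[0,0,0],[0,0,0],[0,0,0],[0,0,0],[0,0,0],[0,0,0],[0,0,0]], "gripper": [-1,-1,-1,-1,-1,-1,-1,-1,-1,-1,-1,-1,-1]}'
python3 rack.py pics/w6.png
```

```text
clock: 23.58
eef_pos: [0.4582, 0.0366, 0.1858]
tool_rot: [[0.0, -0.173, 0.985], [-0.0, 0.985, 0.173], [-1.0, -0.0, 0.0]]
wrist_force: [0.2, 0.0, -0.9]
opening: 0.452
clock: 25.2
eef_pos: [0.4923, 0.2691, 0.1855]
tool_rot: [[-0.0, -0.173, 0.985], [-0.001, 0.985, 0.173], [-1.0, -0.001, -0.0]]
wrist_force: [-0.4, -0.3, -1.2]
opening: 0.448
panel top 41730 227.44529911331597 V [-18.9666  28.4164] U [-131.8882   88.9669] slope deg -0.05065142539902594
front wall 1320 [-98.6528 100.8322] [55.7241 66.9175 70.6689]
end -110 648 [-98.6234 -95.7171 -94.7552]
end 80 993 [ 96.4195  97.319  100.5876]
floor 4640 [143.8786 144.6843 145.5105]
y [470. 249.] 5065 top z 0.2096 ctr [0.5657 0.2832] [0.565 0.284]
y [314. 321.] 9251 top z 0.2641 ctr [0.4918 0.2693] [0.4913 0.2702]
eef [0.4923 0.2691 0.1855] UV of eef -37.13823635904664 40.688055333956996 force [-0.412  -0.2642 -1.2264] 0.44756443987578154
```

```bash
python3 -m creep '{"linear": [[0,1,0],[10,0,0],[15,0,0],[12,0,0],[8,0,0],[4,0,0],[2,0,0],[1.5,0,0],[0,0,0],[1.3,0,0],[0,0,0]], "dr": [[0,0,0],[0,0,0],[0,0,0],[0,0,0],[0,0,0],[0,0,0],[0,0,0],[0,0,0],[0,0,0],[0,0,0],[0,0,0]], "gripper": [-1,-1,-1,-1,-1,-1,-1,-1,-1,-1,-1]}'
python3 -m creep '{"linear": [[0,0,0],[0,0,0],[0,0,0],[0,0,0],[0,0,0],[-5,0,0],[-15,0,0],[-30,0,0],[-40,0,0],[-40,0,0],[-40,0,0],[-40,0,0],[-20,0,0],[0,0,0]], "dr": [[0,0,0],[0,0,0],[0,0,0],[0,0,0],[0,0,0],[0,0,0],[0,0,0],[0,0,0],[0,0,0],[0,0,0],[0,0,0],[0,0,0],[0,0,0],[0,0,0]], "gripper": [-0.05,0,0.2,0.3,0.3,0.3,0.3,0.3,0.3,0.3,-1,-1,-1,-1]}'
python3 rack.py pics/w7.png
python3 - <<'E'
from meas import *
for n in("top","scene"):
    p,d,m=cam(n); w=world(m,d); pots(p,w); foams(p,w)
    np.savez(n+"1.npz",p=p,d=d,w=w)
E
```

```text
clock: 26.62
eef_pos: [0.4921, 0.2712, 0.1319]
tool_rot: [[0.0, -0.174, 0.985], [-0.0, 0.985, 0.174], [-1.0, -0.0, 0.0]]
wrist_force: [1.9, 0.3, -1.5]
opening: 0.447
clock: 28.38
eef_pos: [0.4925, 0.2722, 0.3643]
tool_rot: [[0.004, -0.174, 0.985], [0.003, 0.985, 0.174], [-1.0, 0.002, 0.004]]
wrist_force: [-0.9, 0.7, -0.6]
opening: 0.001
panel top 10143 227.3613805595402 V [-18.6457   9.6041] U [-132.3151  137.1731] slope deg -0.03917613596712384
front wall 907 [-98.3794 100.4735] [57.6965 68.125  70.729 ]
end -110 200 [-98.6321 -96.1295 -94.7874]
end 80 267 [ 96.7422  97.6027 100.7258]
floor 2623 [143.643  144.6472 145.6928]
y [314. 176.] 1229 top z 0.2096 ctr [0.4915 0.2704] [0.4913 0.2707]
y [391. 176.] 1251 top z 0.2096 ctr [0.5657 0.2831] [0.5652 0.2834]
eef [0.4925 0.2722 0.3643] UV of eef -36.430677389607396 37.6341527506968 force [-0.8617  0.6515 -0.641 ] 0.0009995202981376416
y [365. 136.] 26 top z 0.1013 ctr [ 0.7508 -0.1483] [ 0.7515 -0.1478]
y [360. 143.] 24 top z 0.1023 ctr [ 0.7302 -0.1294] [ 0.73   -0.1294]
y [224. 191.] 157 top z 0.2112 ctr [0.5655 0.2805] [0.5661 0.28
[... 1409 characters left out ...]
287. 195.] 74 z 0.0252 [444. -90.] [75. 26.] 2.8 x 0.40640564893421083 0.48228610427745033 y -0.1043276927642171 -0.07831071856661738
foam [243. 207.] 462 z 0.0252 [ 483. -226.] [71. 96.] 82.8 x 0.43354614194243607 0.533823111022099 y -0.26408584540675073 -0.186313402322934
foam [282. 209.] 80 z 0.0240 [ 492. -106.] [25. 58.] 1.6 x 0.47969942543585015 0.5049732636940476 y -0.1343978466157624 -0.07696695865445229
foam [275. 233.] 426 z 0.0253 [ 588. -122.] [70. 98.] 85.9 x 0.5392709649652303 0.6389372535219546 y -0.15891695307055237 -0.08415323329772033
foam [232. 242.] 552 z 0.0249 [ 620. -242.] [72. 94.] 75.8 x 0.5692734848120721 0.6728996102246299 y -0.2845102068652948 -0.19742279353239764
```

View pics/w7.png

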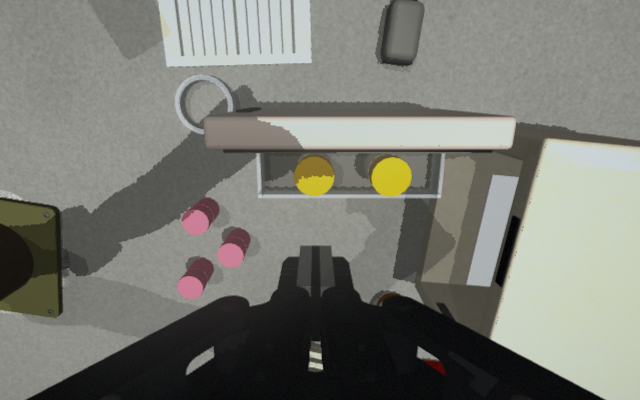

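Both yellow pots, at px (314,176) and (391,176), stand upright in the rack with tops at 209.6 mm. The door is unmoved. Next I go to the outside of the door near its free edge with the fingers shut.

```bash
python3 -m creep '{"linear": [[0,10,-9],[0,20,-18],[0,20,-18],[0,20,-18],[0,12,-10],[20,0,0],[40,0,0],[40,0,0],[40,0,0],[40,0,0],[20,0,0],[13,0,0],[0,0,0],[0,0,0]], "dr": [[0,0,0],[0,0,0],[0,0,0],[0,0,0],[0,0,0],[0,0,0],[0,0,0],[0,0,0],[0,0,0],[0,0,0],[0,0,0],[0,0,0],[0,0,0],[0,0,0]], "gripper": [-1,-1,-1,-1,-1,-1,-1,-1,-1,-1,-1,-1,-1,-1]}'
python3 rack.py pics/w8.png | grep -v "^y"
```

```text
clock: 30.28
eef_pos: [0.4064, 0.34, 0.1497]
tool_rot: [[0.001, -0.174, 0.985], [0.001, 0.985, 0.174], [-1.0, 0.001, 0.001]]
wrist_force: [0.8, -0.2, -0.8]
opening: 0.001
panel top 3770 226.50012350842698 V [-58.9126 -12.5214] U [-134.8128    7.8737] slope deg 18.440286430029808
front wall 0 0 0
end -110 0 0
end 80 0 0
floor 0 0
eef [0.4064 0.34   0.1497] UV of eef -109.4522486883324 -44.089265121294616 force [ 0.7975 -0.2023 -0.8101] 0.0006554327542623327
```

View pics/w8.png

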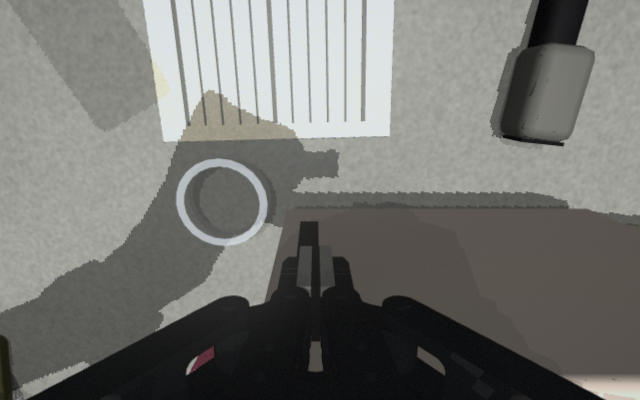

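The fingers, at (310,250), stand in front of the door's outer face. I swing the door about its hinge, keeping the tool square to it.

```bash
python3 -m creep '{"linear": [[0,-8,0],[0,-5,0],[0,-3,0],[0,-4.4,-0.4],[0,-8.7,-0.8],[0,-13.1,-1],[0,-13.1,-1],[0,-13.1,-1],[0,-13.1,-1],[0,-13.1,-1],[0,-13.1,-1],[0,-13.1,-1],[0,0,0]], "dr": [[0,0,0],[0,0,0],[0,0,0],[-1,0,0],[-2,0,0],[-3,0,0],[-3,0,0],[-3,0,0],[-3,0,0],[-3,0,0],[-3,0,0],[-3,0,0],[0,0,0]], "gripper": [-1,-1,-1,-1,-1,-1,-1,-1,-1,-1,-1,-1,-1]}'
cat > door.py <<'E'
from meas import *
s=sense(); print("eef",s["eef_pos"],"F",s["wrist_force"])
n="top"; p,d,m=cam(n); w=world(m,d); W=w*1000
k=(W[...,2]>218)&(W[...,2]<234)&(W[...,0]<690)&(W[...,0]>360)&(W[...,1]>40)&(W[...,1]<390)
k&=(p.max(-1)>110)
H=np.array([659.5,341.]); r=np.hypot(*(np.moveaxis(W[...,:2]-H,-1,0))); k&=(r<300)
q=W[k][:,:2]; a=cv2.fitLine(q.astype(np.float32),cv2.DIST_HUBER,0,.01,.01).ravel(); phi=np.degrees(np.arctan2(a[1],a[0]))%180
print("pix",k.sum(),"phi",phi,"theta rad",np.radians(94.57-phi),"c",a[2:])
pots(p,w)
E
python3 door.py
```

```text
clock: 31.95
eef_pos: [0.4379, 0.2216, 0.1486]
tool_rot: [[-0.0, -0.558, 0.83], [-0.001, 0.83, 0.558], [-1.0, -0.001, -0.001]]
wrist_force: [0.6, 0.5, -0.5]
opening: -0.004
eef [0.4379 0.2216 0.1486] F [ 0.562   0.467  -0.5449]
pix 691 phi 38.037243 theta rad 0.9866827 c [584.1521 283.5237]
y [365. 136.] 26 top z 0.1020 ctr [ 0.751  -0.1466] [ 0.7509 -0.147 ]
y [360. 143.] 24 top z 0.1024 ctr [ 0.7305 -0.1291] [ 0.7297 -0.1298]
y [237. 178.] 150 top z 0.2105 ctr [0.6033 0.2451] [0.6034 0.2446]
y [252. 198.] 150 top z 0.2103 ctr [0.5419 0.2022] [0.5417 0.2006]
```

```bash
python3 -m creep '{"linear": [[0,-8.7,-0.8],[0,-13.1,-1],[0,-13.1,-1],[0,-13.1,-1],[0,-13.1,-1],[0,-13.1,-1],[0,-13.1,-1],[0,-13.1,-1],[0,-13.1,-1],[0,-13.1,-1],[0,-13.1,-1],[0,-13.1,-1],[0,-13.1,-1],[0,-13.1,-1],[0,-13.1,-1],[0,-13.1,-1],[0,-8.7,-0.8],[0,0,0]], "dr": [[-2,0,0],[-3,0,0],[-3,0,0],[-3,0,0],[-3,0,0],[-3,0,0],[-3,0,0],[-3,0,0],[-3,0,0],[-3,0,0],[-3,0,0],[-3,0,0],[-3,0,0],[-3,0,0],[-3,0,0],[-3,0,0],[-2,0,0],[0,0,0]], "gripper": [-1,-1,-1,-1,-1,-1,-1,-1,-1,-1,-1,-1,-1,-1,-1,-1,-1,-1]}'
python3 door.py
```

```text
clock: 34.25
eef_pos: [0.6031, 0.0974, 0.1487]
tool_rot: [[-0.0, -0.992, 0.123], [0.0, 0.123, 0.992], [-1.0, 0.0, 0.0]]
wrist_force: [0.2, 0.5, -0.2]
opening: 0.002
eef [0.6031 0.0974 0.1487] F [ 0.1725  0.4862 -0.1976]
pix 637 phi 82.231125 theta rad 0.215354 c [652.0193 256.0232]
y [365. 136.] 27 top z 0.1035 ctr [ 0.7497 -0.148 ] [ 0.7504 -0.1476]
y [360. 143.] 23 top z 0.1019 ctr [ 0.7295 -0.1292] [ 0.7297 -0.1293]
y [241. 151.] 69 top z 0.2256 ctr [0.6865 0.2327] [0.6865 0.2327]
```

```bash
python3 -m creep '{"linear": [[0,-4.4,-0.4],[0,-6.5,-0.6],[0,-6.5,-0.6],[0,-6.5,-0.6],[0,-6.5,-0.6],[0,-4.4,-0.4],[0,-4.4,-0.4],[0,-3,0],[0,0,0]], "dr": [[-1,0,0],[-1.5,0,0],[-1.5,0,0],[-1.5,0,0],[-1.5,0,0],[-1,0,0],[-1,0,0],[-0.7,0,0],[0,0,0]], "gripper": [-1,-1,-1,-1,-1,-1,-1,-1,-1]}'
python3 door.py
```

```text
clock: 35.42
eef_pos: [0.6434, 0.0912, 0.1485]
tool_rot: [[-0.003, -0.999, -0.048], [-0.001, -0.048, 0.999], [-1.0, 0.003, -0.001]]
wrist_force: [-3.9, -1.3, 0.7]
opening: -0.003
eef [0.6434 0.0912 0.1485] F [-3.9069 -1.305   0.7304]
pix 703 phi 92.78139 theta rad 0.031217175 c [666.1999 244.6925]
y [365. 136.] 27 top z 0.1014 ctr [ 0.75   -0.1482] [ 0.7509 -0.1474]
y [360. 143.] 23 top z 0.1015 ctr [ 0.7305 -0.1296] [ 0.7305 -0.1289]
```

In contact with the catch (−3.9 N). Pressing on slowly.

```bash
python3 -m creep '{"linear": [[0,-2.5,0],[0,-2.5,0],[0,-2,0],[0,-2,0],[0,0,0]], "dr": [[-0.5,0,0],[-0.5,0,0],[-0.4,0,0],[0,0,0],[0,0,0]], "gripper": [-1,-1,-1,-1,-1]}'
python3 door.py
```

```text
clock: 36.1
eef_pos: [0.6538, 0.092, 0.1486]
tool_rot: [[0.0, -0.997, -0.072], [-0.0, -0.072, 0.997], [-1.0, -0.0, -0.0]]
wrist_force: [-0.4, -0.2, 0.1]
opening: 0.0
eef [0.6538 0.092  0.1486] F [-0.3981 -0.1611  0.0868]
pix 681 phi 95.24841 theta rad -0.011840547 c [670.113  244.3363]
y [365. 136.] 26 top z 0.1006 ctr [ 0.7513 -0.1481] [ 0.7508 -0.1478]
y [360. 143.] 24 top z 0.1002 ctr [ 0.7309 -0.1298] [ 0.7304 -0.1298]
```

```bash
python3 -m creep '{"linear": [[0,-1,0],[0,-1,0],[0,-1,0],[0,0,0]], "dr": [[0,0,0],[0,0,0],[0,0,0],[0,0,0]], "gripper": [-1,-1,-1,-1]}'
```

```text
clock: 36.65
eef_pos: [0.6551, 0.0919, 0.1488]
tool_rot: [[-0.003, -0.997, -0.072], [-0.001, -0.072, 0.997], [-1.0, 0.003, -0.001]]
wrist_force: [-6.5, -1.0, 2.2]
opening: 0.001
```

The door is against its stop. I back off, then look at the whole bench.

```bash
python3 -m creep '{"linear": [[0,5,0],[0,15,0],[0,30,0],[-20,30,0],[-40,20,0],[-40,0,0],[0,0,0]], "dr": [[0,0,0],[0,0,0],[0,0,0],[0,0,0],[0,0,0],[0,0,0],[0,0,0]], "gripper": [-1,-1,-1,-1,-1,-1,-1]}'
python3 door.py
python3 - <<'E'
from meas import *
q=[]
for n,(a,b,c,e) in (("top",(60,320,130,530)),("scene",(100,350,150,530))):
    p,d,m=cam(n); w=world(m,d); q.append(cv2.resize(p[a:b,c:e,::-1],(580,385))); foams(p,w) if n=="scene" else 0
cv2.imwrite("pics/both.png",cv2.resize(np.vstack(q),(452,600)))
cv2.imwrite("pics/t9.png",q[0])
E
```

```text
clock: 37.52
eef_pos: [0.5599, 0.0866, 0.2528]
tool_rot: [[0.009, -0.997, -0.071], [0.003, -0.071, 0.997], [-1.0, -0.009, 0.002]]
wrist_force: [0.0, 0.5, -0.8]
opening: -0.0
eef [0.5599 0.0866 0.2528] F [ 0.041   0.5173 -0.8095]
pix 552 phi 96.124855 theta rad -0.027137345 c [669.4282 265.0001]
y [365. 136.] 26 top z 0.1001 ctr [ 0.7508 -0.1467] [ 0.7509 -0.1478]
y [360. 143.] 23 top z 0.1005 ctr [ 0.7309 -0.1295] [ 0.7301 -0.1292]
foam [286. 192.] 112 z 0.0253 [ 432. -101.] [50. 51.] 2.4 x 0.406570796492769 0.45584905966807227 y -0.1265263005074167 -0.07479084667082113
foam [243. 207.] 455 z 0.0251 [ 485. -226.] [71. 97.] 83.2 x 0.4353205196347746 0.5348533039651555 y -0.2646337644046628 -0.18631287260262722
foam [287. 205.] 139 z 0.0250 [476. -96.] [51. 50.] 5.1 x 0.45067859610005956 0.5027804940268638 y -0.12106973929280197 -0.0707821381418535
foam [276. 233.] 421 z 0.0252 [ 588. -122.] [70. 94.] 86.2 x 0.5395330941624077 0.6361642186110306 y -0.15909488616446016 -0.08420042701275948
foam [233. 242.] 583 z 0.0251 [ 620. -241.] [72. 91.] 76.6 x 0.5686477775368164 0.6704800299615677 y -0.28481587455370894 -0.1981114941203447
```

View pics/both.png

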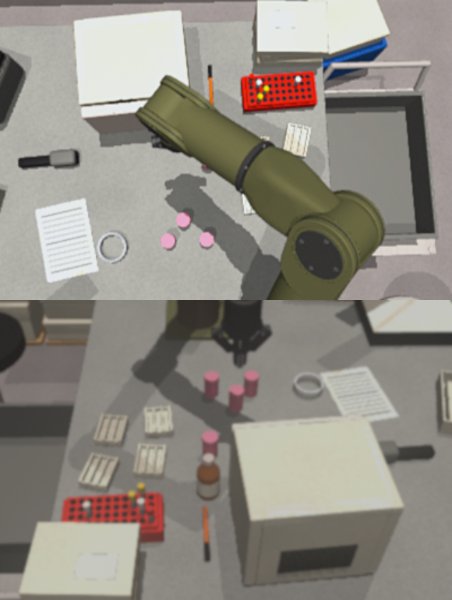

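The scene view shows the door closed flush and the foams where they were. I turn the tool so the jaws lie along x and view the foams from above.

```bash
python3 -m creep '{"linear": [[0,0,0],[0,0,0],[0,0,0],[0,0,0],[0,0,0],[0,0,0],[0,0,0],[0,0,0],[0,0,0],[0,0,0],[0,-25,-4],[0,-40,-6],[0,-40,-6],[0,-40,-6],[0,-30,-4],[0,-15,-4],[0,0,0]], "dr": [[9.4,0,0],[9.4,0,0],[9.4,0,0],[9.4,0,0],[9.4,0,0],[9.4,0,0],[9.4,0,0],[9.4,0,0],[9.4,0,0],[9.4,0,0],[0,0,0],[0,0,0],[0,0,0],[0,0,0],[0,0,0],[0,0,0],[0,0,0]], "gripper": [0.1,0.1,0.1,0.1,0.1,0.1,0.1,0.1,0.1,0.1,0.1,0.1,0.1,0.1,0.1,0.1,0.1]}'
cat > wf.py <<'E'
from meas import *
import sys
s=sense(); m=vision.camera_model("wrist"); p,d=vision.read_camera("wrist"); w=world(m,d); save(sys.argv[1],p)
k=(w[...,2]>.010)&(w[...,2]<.034)&(w[...,1]<-.02)&(w[...,1]>-.36)&(w[...,0]<.70)&(w[...,0]>.3)
k=cv2.morphologyEx(k.astype(np.uint8),cv2.MORPH_CLOSE,np.ones((9,9))); k=cv2.morphologyEx(k,cv2.MORPH_OPEN,np.ones((7,7)))
for c,st,b in blobs(k,w,600):
    q=w[b]; q=q[~np.isnan(q[:,0])]; q=q[q[:,2]>.008]; r=cv2.minAreaRect((q[:,:2]*1000).astype(np.float32)); print("foam px",np.round(c),st[4],np.round(r[0]),np.round(r[1]),round(r[2]),"corners",np.round(cv2.boxPoints(r)).tolist())
print(s["eef_pos"],s["opening"],s["clock"])
E
python3 wf.py pics/w9.png
```

```text
clock: 39.8
eef_pos: [0.527, -0.1057, 0.2482]
tool_rot: [[-0.001, -0.0, 1.0], [0.0, 1.0, 0.0], [-1.0, 0.0, -0.001]]
wrist_force: [-0.0, 1.0, 0.2]
opening: 0.55
foam px [256. 160.] 4647 [ 456. -107.] [90. 70.] 5 corners [[407.0, -76.0], [414.0, -146.0], [504.0, -137.0], [497.0, -67.0]]
foam px [367. 172.] 4540 [ 587. -121.] [70. 90.] 86 corners [[540.0, -153.0], [630.0, -159.0], [635.0, -89.0], [545.0, -83.0]]
foam px [286. 251.] 3369 [ 484. -225.] [70. 90.] 83 corners [[435.0, -255.0], [524.0, -265.0], [532.0, -196.0], [443.0, -185.0]]
foam px [385. 256.] 2079 [ 612. -184.] [105. 160.] 7 corners [[550.0, -111.0], [569.0, -270.0], [674.0, -257.0], [654.0, -99.0]]
[ 0.527  -0.1057  0.2482] 0.5501564018266418 39.8
```

View pics/w9.png

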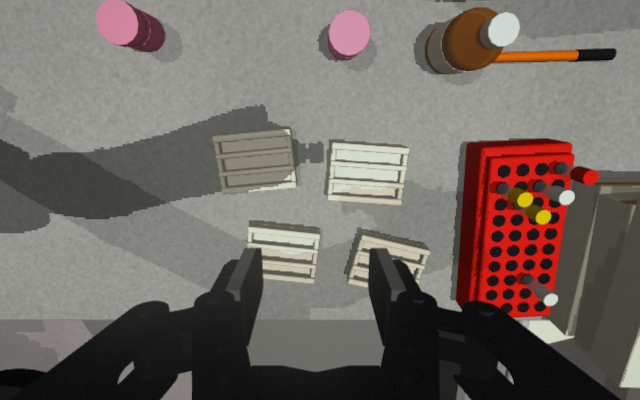

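The foams measure cleanly at 90×70 mm. Sweep foam 2 first (centre 0.484, −0.225; px (286,251)), going down in the gap behind it.

```bash
python3 -m creep '{"linear": [[0,-20,-14],[0,-30,-21],[0,-9,-7],[20,0,0],[40,0,0],[50,0,0],[50,0,0],[50,0,0],[40,0,0],[20,0,0],[12,0,0],[0,0,0]], "dr": [[0,0,0],[0,0,0],[0,0,0],[0,0,0],[0,0,0],[0,0,0],[0,0,0],[0,0,0],[0,0,0],[0,0,0],[0,0,0],[0,0,0]], "gripper": [0.1,0.1,0.1,0.1,0.1,0.1,0.1,0.1,0.1,0.1,0.1,0.1]}'
python3 -m creep '{"linear": [[0,-5,0],[0,-10,0],[0,-15,0],[0,-15,0],[0,-15,0],[0,-15,0],[0,-15,0],[0,-15,0],[0,-15,0],[0,-15,0],[0,-15,0],[0,-15,0],[0,-10,0],[0,-5,0],[0,0,0]], "dr": [[0,0,0],[0,0,0],[0,0,0],[0,0,0],[0,0,0],[0,0,0],[0,0,0],[0,0,0],[0,0,0],[0,0,0],[0,0,0],[0,0,0],[0,0,0],[0,0,0],[0,0,0]], "gripper": [0.1,0.1,0.1,0.1,0.1,0.1,0.1,0.1,0.1,0.1,0.1,0.1,0.1,0.1,0.1]}'
python3 - <<'E'
from meas import *
p,d,m=cam("scene"); w=world(m,d); foams(p,w)
E
```

```text
clock: 41.35
eef_pos: [0.4861, -0.1629, -0.0334]
tool_rot: [[0.0, -0.003, 1.0], [0.001, 1.0, 0.003], [-1.0, 0.001, 0.0]]
wrist_force: [0.1, -0.3, -0.5]
opening: 0.546
clock: 43.22
eef_pos: [0.4859, -0.3443, -0.0331]
tool_rot: [[0.0, -0.002, 1.0], [0.0, 1.0, 0.002], [-1.0, 0.0, 0.0]]
wrist_force: [0.5, 0.3, 0.1]
opening: 0.552
foam [281. 199.] 328 z 0.0252 [ 456. -108.] [96. 69.] 4.2 x 0.40587929724573585 0.5048873582477799 y -0.14485615629602774 -0.07486500504019311
foam [276. 232.] 466 z 0.0255 [ 588. -122.] [71. 95.] 85.8 x 0.5392552039770774 0.6368680894458163 y -0.15935243057693585 -0.08424315251018762
foam [233. 242.] 544 z 0.0249 [ 620. -241.] [72. 93.] 76.7 x 0.5700923027643301 0.6723484251647682 y -0.28403368470612766 -0.19769144645861034
```

Foam 2 is off the bench. Next foam 1 (centre 0.456, −0.107).

```bash
python3 -m creep '{"linear": [[-20,0,0],[-40,0,0],[0,25,-2],[0,45,-5],[0,50,-5],[0,50,-5],[0,50,-5],[0,45,-5],[0,25,-3],[0,9,0],[0,0,0],[35,0,0],[20,0,0],[5,0,0],[0,0,0]], "dr": [[0,0,0],[0,0,0],[0,0,0],[0,0,0],[0,0,0],[0,0,0],[0,0,0],[0,0,0],[0,0,0],[0,0,0],[0,0,0],[0,0,0],[0,0,0],[0,0,0],[0,0,0]], "gripper": [0.1,0.1,0.1,0.1,0.1,0.1,0.1,0.1,0.1,0.1,0.1,0.1,0.1,0.1,0.1]}'
python3 -m creep '{"linear": [[0,-5,0],[0,-10,0],[0,-15,0],[0,-17,0],[0,-17,0],[0,-17,0],[0,-17,0],[0,-17,0],[0,-17,0],[0,-17,0],[0,-17,0],[0,-17,0],[0,-17,0],[0,-17,0],[0,-17,0],[0,-17,0],[0,-17,0],[0,-17,0],[0,-17,0],[0,-15,0]], "dr": [[0,0,0],[0,0,0],[0,0,0],[0,0,0],[0,0,0],[0,0,0],[0,0,0],[0,0,0],[0,0,0],[0,0,0],[0,0,0],[0,0,0],[0,0,0],[0,0,0],[0,0,0],[0,0,0],[0,0,0],[0,0,0],[0,0,0],[0,0,0]], "gripper": [0.1,0.1,0.1,0.1,0.1,0.1,0.1,0.1,0.1,0.1,0.1,0.1,0.1,0.1,0.1,0.1,0.1,0.1,0.1,0.1]}'
python3 - <<'E'
from meas import *
p,d,m=cam("scene"); w=world(m,d); foams(p,w)
E
```

```text
clock: 45.15
eef_pos: [0.4559, -0.0471, -0.0329]
tool_rot: [[-0.001, -0.001, 1.0], [-0.001, 1.0, 0.001], [-1.0, -0.001, -0.001]]
wrist_force: [-0.1, -0.5, 0.4]
opening: 0.547
clock: 47.65
eef_pos: [0.4549, -0.3641, -0.0323]
tool_rot: [[-0.002, 0.0, 1.0], [0.0, 1.0, -0.0], [-1.0, 0.0, -0.002]]
wrist_force: [0.7, 0.5, -0.7]
opening: 0.55
foam [276. 232.] 500 z 0.0253 [ 588. -122.] [71. 94.] 85.7 x 0.5397812923429978 0.6370732982582108 y -0.15903482260432616 -0.08423786357440134
foam [232. 242.] 542 z 0.0250 [ 620. -242.] [71. 93.] 76.1 x 0.5687914681924293 0.6698119862960344 y -0.28463979119754285 -0.19809012094375378
```

```bash
python3 - <<'E'
from meas import *
p,d,m=cam("top"); w=world(m,d)
h=cv2.cvtColor(p,cv2.COLOR_RGB2HSV); k=((h[...,0]<8)|(h[...,0]>176))&(h[...,1]>180)&(w[...,2]>.02)&(w[...,1]<-.05)&(w[...,1]>-.34)
q=w[k]; print("rack x",np.percentile(q[:,0],[0,1,5]),"y",np.percentile(q[:,1],[1,99])); foams(p,w)
E
python3 -m creep '{"linear": [[-20,0,0],[-40,0,0],[-10,20,20],[0,35,30],[0,40,36],[0,40,36],[0,30,26],[0,15,13],[0,6,4],[0,0,0],[40,0,0],[23,0,0],[7,0,0],[0,0,0]], "dr": [[0,0,0],[0,0,0],[0,0,0],[0,0,0],[0,0,0],[0,0,0],[0,0,0],[0,0,0],[0,0,0],[0,0,0],[0,0,0],[0,0,0],[0,0,0],[0,0,0]], "gripper": [0.1,0.1,0.1,0.1,0.1,0.1,0.1,0.1,0.1,0.1,0.1,0.1,0.1,0.1]}'
```

```text
rack x [0.7078 0.7097 0.7139] y [-0.2985 -0.0856]
foam [389. 183.] 61 z 0.0248 [ 614. -231.] [18. 47.] 68.3 x 0.5923586690736128 0.6385556409092309 y -0.24304911467808454 -0.2210062876038113
foam [361. 184.] 117 z 0.0259 [ 614. -132.] [56. 34.] 84.4 x 0.5943883173331493 0.6302674420707997 y -0.16059527020914405 -0.10287477024893663
foam [348. 190.] 60 z 0.0269 [594. -94.] [11. 59.] 87.7 x 0.5646777768795557 0.623915263050665 y -0.0993872780441391 -0.08721290375398139
foam [396. 191.] 72 z 0.0244 [ 588. -253.] [33. 31.] 77.1 x 0.5697599621166121 0.6030932276896757 y -0.2688553365433696 -0.23611133002543874
foam [363. 200.] 84 z 0.0253 [ 562. -136.] [37. 42.] 87.2 x 0.5405050424664914 0.5825284453453368 y -0.15451506270469767 -0.11677231797904679
clock: 49.5
eef_pos: [0.6209, -0.1764, -0.0328]
tool_rot: [[-0.001, -0.001, 1.0], [0.0, 1.0, 0.001], [-1.0, 0.0, -0.001]]
wrist_force: [0.7, 0.3, 0.7]
opening: 0.552
```

```bash
python3 -m creep '{"linear": [[0,-4,0],[0,-8,0],[0,-10,0],[0,-12,0],[0,-15,0],[0,-15,0],[0,-15,0],[0,-15,0],[0,-15,0],[0,-15,0],[0,-15,0],[0,-15,0],[0,-15,0],[0,-10,0],[0,-5,0],[0,0,0]], "dr": [[0,0,0],[0,0,0],[0,0,0],[0,0,0],[0,0,0],[0,0,0],[0,0,0],[0,0,0],[0,0,0],[0,0,0],[0,0,0],[0,0,0],[0,0,0],[0,0,0],[0,0,0],[0,0,0]], "gripper": [0.1,0.1,0.1,0.1,0.1,0.1,0.1,0.1,0.1,0.1,0.1,0.1,0.1,0.1,0.1,0.1]}'
python3 - <<'E'
from meas import *
p,d,m=cam("scene"); w=world(m,d); foams(p,w)
E
```

```text
clock: 51.5
eef_pos: [0.6214, -0.3601, -0.0328]
tool_rot: [[-0.001, -0.002, 1.0], [0.0, 1.0, 0.002], [-1.0, 0.0, -0.001]]
wrist_force: [-0.7, 0.2, 0.1]
opening: 0.55
foam [275. 232.] 487 z 0.0251 [ 588. -122.] [71. 94.] 85.2 x 0.5409138374911218 0.6357651785244446 y -0.1595486346590105 -0.08435911355338055
```

```bash
python3 -m creep '{"linear": [[-20,0,0],[-40,0,0],[-10,25,-4],[0,45,-6],[0,50,-6],[0,50,-6],[0,50,-6],[0,40,-4],[0,25,-2],[0,13,0],[0,0,0],[40,0,0],[23,0,0],[7,0,0],[0,0,0]], "dr": [[0,0,0],[0,0,0],[0,0,0],[0,0,0],[0,0,0],[0,0,0],[0,0,0],[0,0,0],[0,0,0],[0,0,0],[0,0,0],[0,0,0],[0,0,0],[0,0,0],[0,0,0]], "gripper": [0.1,0.1,0.1,0.1,0.1,0.1,0.1,0.1,0.1,0.1,0.1,0.1,0.1,0.1,0.1]}'
python3 -m creep '{"linear": [[0,-5,0],[0,-10,0],[0,-15,0],[0,-17,0],[0,-17,0],[0,-17,0],[0,-17,0],[0,-17,0],[0,-17,0],[0,-17,0],[0,-17,0],[0,-17,0],[0,-17,0],[0,-17,0],[0,-17,0],[0,-17,0],[0,-17,0],[0,-17,0],[0,-12,0],[0,0,0]], "dr": [[0,0,0],[0,0,0],[0,0,0],[0,0,0],[0,0,0],[0,0,0],[0,0,0],[0,0,0],[0,0,0],[0,0,0],[0,0,0],[0,0,0],[0,0,0],[0,0,0],[0,0,0],[0,0,0],[0,0,0],[0,0,0],[0,0,0],[0,0,0]], "gripper": [0.1,0.1,0.1,0.1,0.1,0.1,0.1,0.1,0.1,0.1,0.1,0.1,0.1,0.1,0.1,0.1,0.1,0.1,0.1,0.1]}'
python3 -m creep '{"linear": [[-20,0,0],[-50,0,0],[-50,0,0],[-50,0,0],[-30,0,0],[0,0,-25],[0,0,-50],[0,0,-50],[0,0,-50],[0,0,-50],[0,0,-25],[0,0,0]], "dr": [[0,0,0],[0,0,0],[0,0,0],[0,0,0],[0,0,0],[0,0,0],[0,0,0],[0,0,0],[0,0,0],[0,0,0],[0,0,0],[0,0,0]], "gripper": [0.1,0.1,0.1,0.1,0.1,0.1,0.1,0.1,0.1,0.1,0.1,0.1]}'
python3 door.py
python3 - <<'E'
from meas import *
p,d,m=cam("scene"); w=world(m,d); foams(p,w); pots(p,w,"p"); np.savez("scene2.npz",p=p,d=d,w=w)
q=[cv2.resize(p[100:350,100:530,::-1],(516,300))]
p,d,m=cam("top"); q.append(cv2.resize(p[60:320,130:560,::-1],(516,300),interpolation=cv2.INTER_CUBIC)); np.savez("top2.npz",p=p,d=d,w=world(m,d)); cv2.imwrite("pics/f.png",np.vstack(q))
E
```

```text
clock: 53.42
eef_pos: [0.587, -0.0631, -0.0326]
tool_rot: [[-0.001, -0.0, 1.0], [-0.001, 1.0, 0.0], [-1.0, -0.001, -0.001]]
wrist_force: [0.1, -0.3, 0.4]
opening: 0.552
clock: 55.92
eef_pos: [0.5869, -0.3606, -0.0329]
tool_rot: [[-0.001, 0.0, 1.0], [-0.001, 1.0, -0.0], [-1.0, -0.001, -0.001]]
wrist_force: [-0.5, -0.4, -0.6]
opening: 0.551
clock: 57.42
eef_pos: [0.3359, -0.3593, 0.1686]
tool_rot: [[-0.002, -0.002, 1.0], [-0.001, 1.0, 0.002], [-1.0, -0.001, -0.002]]
wrist_force: [1.1, -0.3, -0.0]
opening: 0.554
eef [ 0.3359 -0.3593  0.1686] F [ 1.1172 -0.3364 -0.0022]
pix 915 phi 93.76954 theta rad 0.013970677 c [672.2796 206.5305]
y [365. 136.] 26 top z 0.1004 ctr [ 0.7512 -0.1478] [ 0.7517 -0.1478]
y [360. 143.] 23 top z 0.1015 ctr [ 0.7309 -0.1292] [ 0.7295 -0.129 ]
p [327. 164.] 94 top z 0.0653 ctr [0.3433 0.0344] [0.3424 0.0339]
p [361. 163.] 97 top z 0.0655 ctr [0.3424 0.1414] [0.3424 0.1414]
p [349. 175.] 111 top z 0.0653 ctr [0.3977 0.0983] [0.3976 0.0978]
p [326. 217.] 165 top z 0.0653 ctr [0.5599 0.0241] [0.5603 0.0245]
```

View pics/f.png

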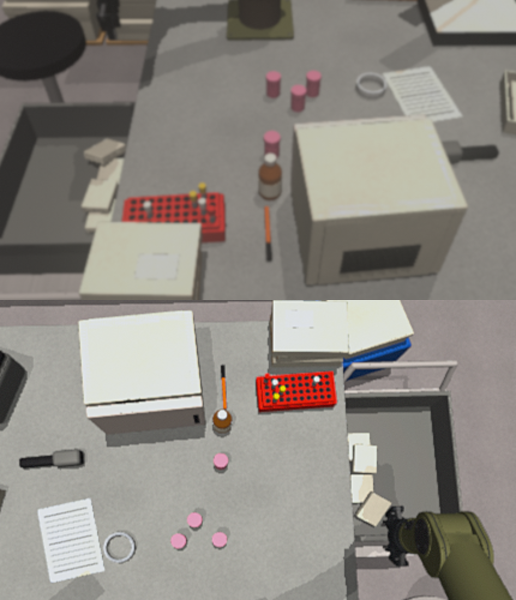

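```bash
python3 - <<'E'
from meas import *
for f in ("top2","scene2"):
    w=np.load(f+".npz")["w"]*1000
    k=(w[...,2]>221)&(w[...,2]<233)&(w[...,0]>640)&(w[...,0]<720)&(w[...,1]>50)&(w[...,1]<350)
    q=w[k][:,:2]
    if k.sum()<50: print(f,"few",k.sum()); continue
    ed=[(b+5,np.percentile(q[(q[:,1]>=b)&(q[:,1]<b+10),0],3)) for b in range(70,330,10) if ((q[:,1]>=b)&(q[:,1]<b+10)).sum()>8]
    ed=np.array(ed); s=np.polyfit(ed[:,0],ed[:,1],1); print(f,len(ed),"edge angle deg",np.degrees(np.arctan(s[0])),"shut expected -4.57; theta rad ~",np.arctan(s[0])*-1-np.radians(4.57))
# below-rim foam in tub
w=np.load("top2.npz")["w"]; p=np.load("top2.npz")["p"]
k=(w[...,1]<-.345)&(w[...,1]>-.6)&(w[...,0]>.38)&(w[...,0]<.72)&(w[...,2]<.1)&(p.min(-1)>140); print("tub foam px",k.sum(),"z",np.percentile(w[k][:,2],[5,50,95]),"x",np.percentile(w[k][:,0],[2,98]),"y",np.percentile(w[k][:,1],[2,98]))
E
```

```text
top2 26 edge angle deg -4.646879260121583 shut expected -4.57; theta rad ~ 0.001341796215618793
scene2 26 edge angle deg -4.690458165659158 shut expected -4.57; theta rad ~ 0.00210239160166506
tub foam px 1506 z [-0.148  -0.1304 -0.1128] x [0.3894 0.6673] y [-0.4715 -0.3794]
```

The door is shut (θ ≈ 0.00 rad), the foams lie in the tub well below its rim, and the robot is clear.

```bash
python3 -c "
from bench import robot; print(robot.job_done())"
```

```text
the job is handed in; nothing more can be done
None
```

The job is handed in: both yellow-capped pots are in the door rack, the door is shut on its catch, and all four foam inserts are in the waste tub. It took about 57 s of the 210 s allowed, with the robot clear of everything at the end.

- **Pots:** Only two were on the bench at this start. Both stood upright in the rack with tops at 209.6 mm, which is the rack floor plus the pot height. They were still upright when last seen partway through closing the door. Once it was shut I could not see inside.
- **Door:** The catch resisted at about 4 N, let go, and the door then met a hard stop. Two camera views afterwards put it at 0.001–0.002 rad.
- **Foam inserts:** Each was slid over the right-hand edge. The last pictures show them in the tub at z of −0.11 to −0.15 m, below its rim, with none left on the bench.
- **Other things:** The four pink pots are within about 2 mm of where they started. By eye in the last pictures, everything else is also in place.

**What disagreed:**
- The reported tool position lies about 39 mm beyond the real fingertips.
- Because of that, my first grasp closed on nothing. The second pressed down on a pot's cap with about 45 N at the fingers and wrist. I measured the offset from the depth picture and corrected for it; the pot had not moved.
- The cameras differed by 2–4 mm on where the door panel stood, so I used the wrist view when placing the pots.

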